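# Hold up the developing test tray

## Robot

A 6-joint arm with a two-finger parallel gripper is mounted at the origin on a cart in front of the work surface, level with it; the furniture and walls round the work are solid. World frame = base frame: x ahead of the robot, y to its left, z up, the work surface at z = 0. Lengths are in mm, angles in degrees, forces in N, time in s.
With the tool pointing down it reaches from about 350 to 850 mm from the base axis. Payload 8.1 kg.
Tool frame: the origin (TCP) lies at the centre of the arm's flange, where the gripper is bolted on; the fingertips stand 173 mm ahead of it and the grasp point (between the pads) lies 155 mm ahead of it; z points along the fingers, y is the line along which they close (so a half turn about z gives the same grasp; the last joint's range is limited). The gripper opens to 85 mm and grips with 20 to 120 N. Pads are 22 mm wide; open, the fingers measure 114 mm over their backs; the gripper's body (76 mm by 85 mm) begins 54 mm behind the grasp point. The pads swing forward as they close: fully open they stand 13 mm farther back than shut.
Start: joints at [64.779, 7.471, 85.268, -0, 87.261, -4.893], TCP at [208.421, 562.643, 404.692] pointing down, gripper open.
Joint ranges: [-169.43, 169.43], [-51.17, 129.36], [1.28, 143.12], [-76.62, 256.62], [0, 156.53], [-152.29, 152.29]. Speed limits (degrees/s): [136.94, 136.94, 159.86, 180, 180, 180].

## Interface

Orientations are given as [roll, pitch, yaw] about the fixed x, y, z axes, in that order (R = Rz(yaw) Ry(pitch) Rx(roll)).
In Python, from bench import * gives the robot as it stands.
- The arm moves only by the shell command python3 -m jog 'ROWS' [FORCE]. ROWS is text: rows parted by semicolons, each of 7 numbers parted by spaces: the shift along the tool's x, y, z scaled (see below), then the turn, a rotation vector about the tool's x, y, z scaled (see below), then the closure, from -1 (fully open) to 1 (shut). In form: tx ty tz wx wy wz hand; .... A call has 1 to 5 rows; each row shifts and turns the commanded pose from where the row before left it, along the tool's axes as they then stand; what a row does not reach is not made up. The controller multiplies each number of a shift by 0.1 m and each number of a turn by 60 degrees. A row lasts 1/8 s, in which the tool goes at most 62.5 mm and 10.7 degrees, less where a joint would pass 70% of its speed; a pose out of reach is approached as far as the arm can. A call with a number of a shift or a turn outside -1 to 1 is refused whole. A call with a gripper value outside its range is refused whole. The fingers move at their own pace and stop on an object; FORCE is the grip in N (left out, the last holds). Time passes only in rows, so rows that do not move let the fingers close. It gives the time, the measured TCP pose, the force, the opening and the grip force at its end, in the units of the state.
- sense(): the state, without advancing time (a new reading comes with each control period).
- snapshot(name): name is "scene" or "top" or "wrist"; returns a dict with "img" (480x640x3 uint8, red, green, blue), "fx", "fy", "cx", "cy" (pixels), "extrinsics" (4x4, takes a point from camera to world coordinates). Camera axes: x right, y down, z forward; pixel columns grow to the right and rows downward; lengths in mm; the calibration is good to about 2 mm. A picture is of the moment at which its call begins. There is no depth.
- hand_in(): hands the job in; it is judged then, once.
The state is a dict: "time": time; "joint_pos": joint angles; "qd": joint speeds; "joint_efforts": joint torques, N m; "tool_pos": TCP position; "tcp_rot": TCP orientation; "ft_force": force on the tool from outside, world axes, zero at the start; "wrist_torque": the same for the moment, N m; "finger_gap": finger opening in mm; "grip_force": force on a finger pad.
Only numpy, scipy, OpenCV 4.12 (cv2) and the standard library are available. Lean on these libraries where they do the work, as an engineer would, in place of code of your own. Each camera call takes 0.05 s, during which the arm holds its last target. There are 200 camera calls.

## Task

Two test cassettes are still developing on the carrying tray. Take the tray by the bar of its handle, gripping it gently (the thin plastic cracks if it is squeezed with more than 25 N), and lift it until its underside is about 10 cm above the cabinet top, keeping it level so that the cassettes and the small dropper bottle stay lying and standing on it. Hold it there still and level for three seconds and finish while still holding it in the air; leave the other things where they are.

Things in the scene. Friction and masses are not known exactly. Their poses are not given: they have to be found in the camera images.
- carrier: white plastic carrying tray, 200 x 100 mm, loose, 0.2 to 0.4 kg, with a 16 mm high rim, four small feet and a fixed carrying handle: two upright straps 24 mm wide at its short ends and between them a straight bar. Origin: centre of the underside; x along the long side and the bar, y across, z up. The inside floor is 6 mm above the origin
- handle_mid (a point): middle of the tray's handle bar, 112 mm above the tray's underside. The bar is 194 mm long (along the tray's x), 12 mm thick (along y) and 14 mm high, free between the straps; the space below it down to the load is open. Axes as the tray's. Loaded, the tray balances within about 5 mm of this point
- cassette_a: white flat test cassette 70 x 22 x 6 mm, 12 g, lying loose on the tray floor on the +y side of the handle, long side along the tray. Origin: centre of its underside, x along its length, z up
- cassette_b: the same, lying on the tray floor on the -y side of the handle
- dropper: small brown dropper bottle with white cap, 25 mm in diameter, 74 mm high, 22 g, standing loose on the tray floor in the half towards the +x end of the tray, its top about 25 mm below the bar. Origin: centre of its underside, z up
- timer: mechanical timer 64 x 64 x 48 mm, loose bystander on the cabinet to the right. Origin: centre of its underside
- cap_dish: clear round dish of caps, 90 mm in diameter, 14 mm high, loose bystander on the cabinet to the right. Origin: centre of its underside
- buffer_bottle: plastic bottle 64 mm in diameter, 164 mm high, loose bystander on the cabinet behind the heater. Origin: centre of its underside
- block_heater: white block heater fixed on the cabinet to the left of the tray, with a raised block of holes. Origin: centre of its underside

How it is judged (in metres and radians):
On the way, in this order (a step that is already met when the one before it is completed fails the run):
1. the tray is lifted clear of the cabinet top (height (world z) of carrier above 0.02 m and contact force between the fingers and carrier above 1 N), for 0.1 s.
2. the loaded tray is held still and level about 10 cm up for three seconds (height (world z) of carrier between 0.07 and 0.14 m and angle between carrier's own z axis and vertical below 0.12 rad and linear speed of carrier below 0.02 m/s and angular speed of carrier below 0.15 rad/s and contact force between the fingers and carrier above 1 N and contact force between carrier and timer below 0.1 N and contact force between carrier and cap_dish below 0.1 N and contact force between carrier and buffer_bottle below 0.1 N and contact force between carrier and block_heater below 0.1 N and x of cassette_a in the frame of carrier between -0.1 and 0.1 m and y of cassette_a in the frame of carrier between -0.05 and 0.05 m and z of cassette_a in the frame of carrier between 0 and 0.012 m and angle between each of cassette_a, cassette_b's own z axis and vertical below 0.2 rad and x of cassette_b in the frame of carrier between -0.1 and 0.1 m and y of cassette_b in the frame of carrier between -0.05 and 0.05 m and z of cassette_b in the frame of carrier between 0 and 0.012 m and x of dropper in the frame of carrier between -0.1 and 0.1 m and y of dropper in the frame of carrier between -0.05 and 0.05 m and z of dropper in the frame of carrier between 0 and 0.015 m and angle between dropper's own z axis and vertical below 0.25 rad), for 3 s.
At the end, for the whole second after the job is handed in: Still in the fingers and on nothing else: tray underside 70 to 140 mm up, level within 0.12 rad, still (0.02 m/s, 0.15 rad/s), both cassettes lying on it (within 0.2 rad), dropper bottle standing on it (within 0.25 rad); timer, dish, buffer bottle within 30 mm of their places (all of step 2 and distance of each of timer, cap_dish, buffer_bottle from where it was at the start of the episode below 0.03 m); the arm keeps its last pose, push and grip.
It fails at once if the handle is gripped with more than 25 N (over 54 N summed over both fingers) (contact force between the fingers and carrier above 54 N).
It fails at once if the tray is tipped by more than 0.3 rad (angle between carrier's own z axis and vertical above 0.3 rad).
It fails at once if the timer is knocked or moved (distance of timer from where it was at the start of the episode above 0.03 m).
It fails at once if the cap dish is knocked or moved (distance of cap_dish from where it was at the start of the episode above 0.03 m).
It fails at once if the buffer bottle is knocked or moved (distance of buffer_bottle from where it was at the start of the episode above 0.03 m).
It also fails if it takes over 35 s, if anything falls off the work surface, if the arm or the gripper's body presses on something with over 40 N, if the wrist force passes 120 N, or if a joint passes its speed limit or range.

## Working session

There is one attempt and no reset: what is moved stays moved. The work goes in short steps, Python scripts to look and compute and a shell command to move; the robot and the scene stay as the last step left them, time stands still between calls to the robot, and variables do not carry over. Pictures are saved under pics/ and viewed, at most 10 in all, crops included, and the job is handed in when it is done.

```bash
mkdir -p pics; python3 - <<'E'
from bench import *
import cv2,numpy as np
for n in ("scene","top"):
    s=snapshot(n); cv2.imwrite(f"pics/{n}0.png",s["img"][:,:,::-1]); print(n,s["fx"],s["fy"],s["cx"],s["cy"]); print(np.round(s["extrinsics"],3))
s=sense(); print({k:s[k] for k in("time","tool_pos","tcp_rot","finger_gap","ft_force")})
E
```

```text
scene 481.0697899142929 481.0697899142929 313.87068545633736 249.6689706575587
[[ 5.79000e-01 -5.26000e-01  6.24000e-01 -1.48040e+01]
 [-8.16000e-01 -3.74000e-01  4.41000e-01 -4.10987e+02]
 [ 1.00000e-03 -7.64000e-01 -6.45000e-01  6.62200e+02]
 [ 0.00000e+00  0.00000e+00  0.00000e+00  1.00000e+00]]
top 478.191742861633 478.191742861633 321.3394233509435 243.5661754568291
[[ 1.500000e-02 -9.850000e-01  1.710000e-01  3.132640e+02]
 [-1.000000e+00 -1.400000e-02  6.000000e-03 -6.522600e+01]
 [-4.000000e-03 -1.710000e-01 -9.850000e-01  1.111626e+03]
 [ 0.000000e+00  0.000000e+00  0.000000e+00  1.000000e+00]]
{'time': 0.1, 'tool_pos': array([208.35439634, 562.44911729, 403.74791021]), 'tcp_rot': array([-1.79904365e+02, -7.42564342e-03,  1.59668902e+02]), 'finger_gap': 85.52185719132157, 'ft_force': array([ 0.47975563, -0.2036278 , -0.45407265])}
```

View pics/top0.png

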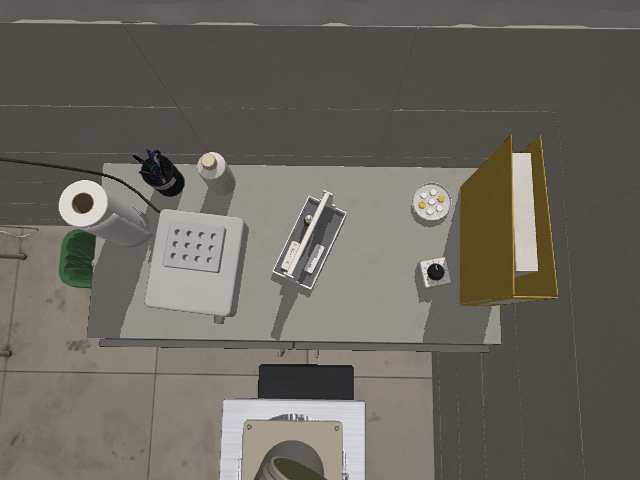

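View pics/scene0.png

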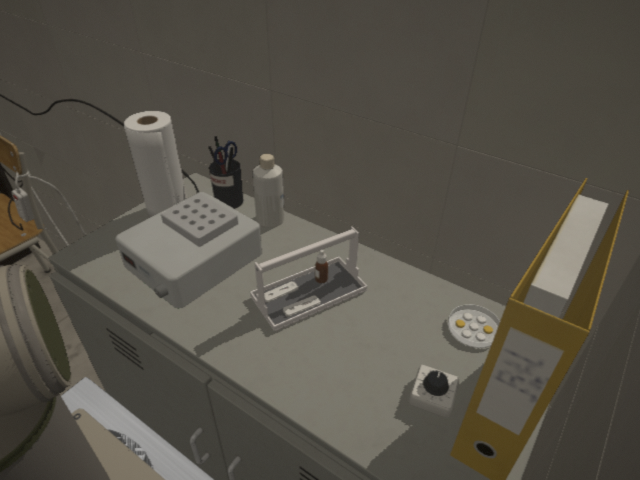

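The top view shows the bar running from about (327,193) to (289,274). In the scene view it runs from (261,266) to (356,234). The heater is to the left of the tray and the bottle is behind it. I'll isolate the bar in both views next.

```bash
cat > h.py <<'E'
import numpy as np
def ray(s,u,v):
    E=np.array(s["extrinsics"]); d=E[:3,:3]@np.array([(u-s["cx"])/s["fx"],(v-s["cy"])/s["fy"],1]); return E[:3,3],d
def onz(s,u,v,z):
    o,d=ray(s,u,v); return o+d*(z-o[2])/d[2]
def proj(s,p):
    E=np.array(s["extrinsics"]); c=E[:3,:3].T@(np.array(p)-E[:3,3]); return s["fx"]*c[0]/c[2]+s["cx"],s["fy"]*c[1]/c[2]+s["cy"]
def tri(a,ua,b,ub):
    A,r=[],[]
    oa,da=ray(a,*ua); ob,db=ray(b,*ub)
    t=np.linalg.lstsq(np.c_[da,-db],ob-oa,rcond=None)[0]; p,q=oa+t[0]*da,ob+t[1]*db
    return (p+q)/2,np.linalg.norm(p-q)
E
python3 - <<'E'
from bench import *
import cv2,numpy as np
a=snapshot("top")["img"][180:300,260:360,::-1]; b=snapshot("scene")["img"][220:330,240:375,::-1]
a=cv2.resize(a,(500,600),interpolation=cv2.INTER_NEAREST); cv2.imwrite("pics/topc.png",a)
b=cv2.resize(b,None,fx=5,fy=5,interpolation=cv2.INTER_NEAREST);cv2.imwrite("pics/scc.png",b)
E
```

```text
(no output)
```

View pics/topc.png

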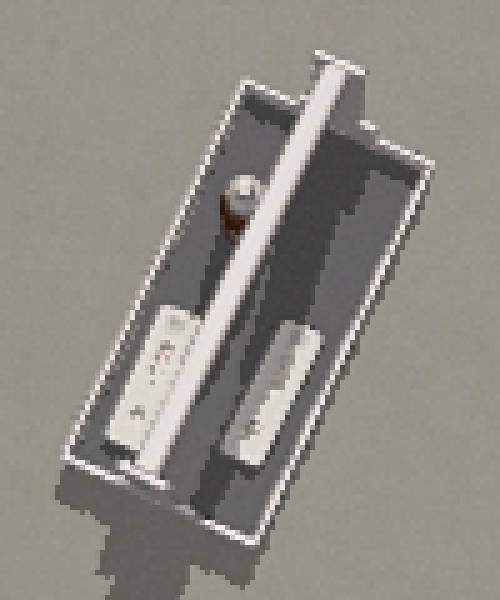

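View pics/scc.png

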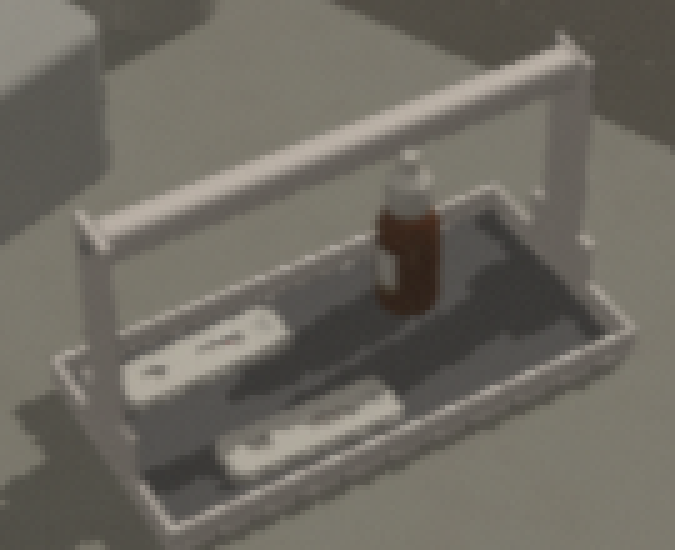

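The zoomed crops show four things:
- **Bar top face:** its ends are at top pixels (327.4,193.6) and (290.4,275), and scene pixels (260,264) and (354,230).
- **Rim corners (top crop):** (245,82), (435,160), (258,547) and (65,458).
- **Dropper:** it stands towards the far end, so tray +x points away from the robot.
- **Cassettes:** both lie near the close end.

```bash
python3 - <<'E'
from bench import *
from h import *
t=snapshot("top"); s=snapshot("scene")
P=[tri(t,(327.4,193.6),s,(353.6,230)),tri(t,(290.4,275),s,(260,264.4))]
for p in P: print("tri",p)
A=onz(t,327.4,193.6,119);B=onz(t,290.4,275,119); d=A-B
print("bar",A,B,np.linalg.norm(d),"mid",(A+B)/2,"ang",np.degrees(np.arctan2(d[1],d[0])))
R=[onz(t,260+u/5,180+v/5,18) for u,v in((245,82),(435,160),(258,547),(65,458))]
c=np.mean(R,0); print("rim mid",c)
for i in range(4): e=R[i]-R[i-1]; print(np.linalg.norm(e),np.degrees(np.arctan2(e[1],e[0])))
m=t["img"].astype(int)
import cv2
# subpixel bar width/edge: bright mask
g=t["img"][180:300,260:360].min(2); M=(g>205).astype(np.uint8); n,l,st,ce=cv2.connectedComponentsWithStats(M)
k=1+st[1:,4].argmax(); ys,xs=np.where(l==k); print(st[k]); L=cv2.fitLine(np.c_[xs,ys].astype(np.float32),cv2.DIST_HUBER,0,.01,.01).ravel(); print(L)
for y in(205,225,245,265):
    u=260+L[2]+(y-180-L[3])*L[0]/L[1]; print(onz(t,u,y,119))
    
E
```

```text
tri (array([593.36532922, -69.80646432, 123.65821583]), np.float64(0.8065866441324733))
tri (array([417.41540227,   4.01116427, 129.61615171]), np.float64(0.05252017600588221))
bar [594.94657324 -70.14674282 119.        ] [418.5602206    4.74099213 119.        ] 191.62546345366695 mid [506.75339692 -32.70287535 119.        ] ang -23.004450558081203
rim mid [507.31857674 -32.45850412  18.        ]
196.37847533067998 -23.83086962775463
97.1082101385643 -112.14522215551033
199.27839233464388 156.39090755234415
97.83754983311289 66.1445909756445
[ 22  11  51  83 471]
[ 0.46299112 -0.8863629  46.461937   53.582043  ]
[569.58807464 -57.62473867 119.        ]
[525.60790504 -36.10496312 119.        ]
[482.26002572 -14.89457126 119.        ]
[439.53089862   6.01305936 119.        ]
```

Bar middle is about (507,-32.5), the top is at z≈120–125, and the tray x axis points along about -23.7°. The tool needs a yaw of about 156.3°. I'll cross above everything in straight steps.

```bash
python3 -m jog '-0.35 -0.325 0 0 0 0 -1; -0.35 -0.325 0 0 0 0 -1; -0.35 -0.325 0 0 0 0 -1; -0.35 -0.325 0 0 0 0 -1; -0.35 -0.325 0 0 0 0 -1' 20
```

```text
time: 0.92
tool_pos: [316.5, 348.1, 404.8]
tcp_rot: [180.0, 0.0, 159.7]
ft_force: [1.2, 0.4, 1.0]
finger_gap: 85.5
grip_force: 0.0
```

```bash
python3 -m jog '-0.35 -0.325 0 0 0 0 -1; -0.35 -0.325 0 0 0 0 -1; -0.35 -0.325 0 0 0 0 -1; -0.35 -0.325 0 0 0 0 -1; 0 0 0 0 0 0 -1'
```

```text
time: 1.55
tool_pos: [403.2, 176.5, 404.8]
tcp_rot: [-180.0, 0.0, 159.4]
ft_force: [-0.2, 0.1, 0.6]
finger_gap: 85.3
grip_force: 0.0
```

```bash
python3 -m jog '-0.425 -0.4 0 0 0 0 -1; -0.425 -0.4 0 0 0 0 -1; -0.425 -0.4 0 0 0 0 -1; -0.425 -0.4 0 0 0 0.052 -1; 0 0 0 0 0 0 -1'; python3 - <<'E'
from bench import *
import cv2
s=snapshot("wrist"); cv2.imwrite("pics/w0.png",s["img"][:,:,::-1]); print(s["extrinsics"].round(3),s["fx"],s["cx"],s["cy"])
q=sense();print(q["tool_pos"],q["tcp_rot"],q["joint_pos"])
E
```

```text
time: 2.17
tool_pos: [507.0, -32.4, 404.3]
tcp_rot: [-180.0, -0.0, 156.3]
ft_force: [0.3, 1.2, 0.2]
finger_gap: 85.3
grip_force: 0.0
[[ 4.03000e-01  8.75000e-01  2.70000e-01  4.38198e+02]
 [ 9.15000e-01 -3.85000e-01 -1.20000e-01 -2.42100e+00]
 [-1.00000e-03  2.95000e-01 -9.55000e-01  3.72992e+02]
 [ 0.00000e+00  0.00000e+00  0.00000e+00  1.00000e+00]] 427.7081464323802 319.24725459092446 240.74578780294115
[506.4403867  -30.78962015 404.29739121] [ 1.79989327e+02 -6.21191262e-02  1.56412972e+02] [-9.28048056e+00 -6.95982963e+00  9.97830763e+01  2.57218620e-02
  8.72343089e+01 -7.56947009e+01]
```

View pics/w0.png

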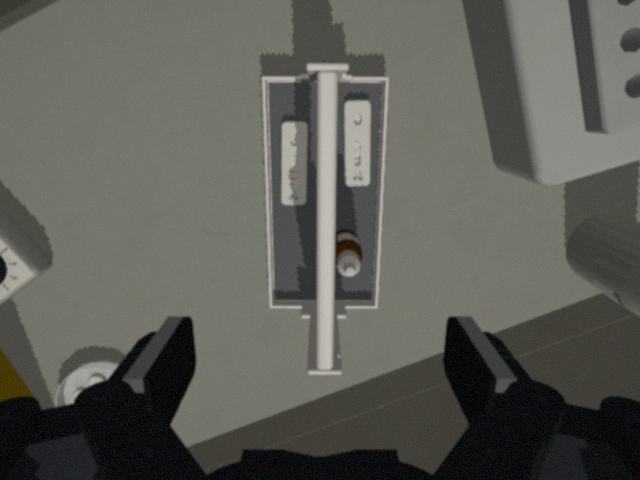

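The wrist view shows the bar nearly upright in the image, from (327,72) to (325,369). It sits between the fingers, with the load undisturbed. The bar position from this view comes next.

```bash
python3 - <<'E'
from bench import *
from h import *
import cv2
w=snapshot("wrist"); t=snapshot("top"); g=w["img"].min(2)
mid=[]
for v in (90,130,170,215,260,290,330,355):
    r=g[v,300:350].astype(float); k=np.where(r>r.max()*0.85)[0]; mid.append((300+k.mean(),v)); print(v,k+300 if len(k)<3 else (k[0]+300,k[-1]+300))
for z in(119,124):
    a=np.array([onz(w,u,v,z) for u,v in mid]); f=np.polyfit(a[:,0],a[:,1],1)
    A=onz(w,327,72,z);B=onz(w,325,369,z)
    print(z,"line ang",np.degrees(np.arctan(f[0])),"y at 507",np.polyval(f,507),"ends",A,B,np.linalg.norm(A-B),(A+B)/2)
q=sense();print(q["tool_pos"],q["tcp_rot"])
E
```

```text
90 (np.int64(318), np.int64(332))
130 (np.int64(318), np.int64(349))
170 (np.int64(318), np.int64(349))
215 (np.int64(317), np.int64(331))
260 (np.int64(317), np.int64(330))
290 (np.int64(317), np.int64(329))
330 (np.int64(317), np.int64(329))
355 (np.int64(317), np.int64(328))
119 line ang -24.79126753900321 y at 507 -27.260749989769863 ends [421.36066229  10.87066178 119.        ] [595.05876886 -65.51245762 119.        ] 189.75092398759188 [508.20971557 -27.32089792 119.        ]
124 line ang -24.791267539003222 y at 507 -27.373477082868163 ends [421.67939668  10.6387391  124.        ] [591.95870759 -64.24097717 124.        ] 186.01617034989212 [506.81905214 -26.80111903 124.        ]
[505.89073348 -29.10768829 404.46207004] [ 1.79973909e+02 -5.23122303e-02  1.56598330e+02]
```

```bash
python3 -m jog '0 0 0 0 0 0 -1; 0 0 0 0 0 0 -1; 0 0 0 0 0 0 -1'; python3 - <<'E'
from bench import *
from h import *
w=snapshot("wrist"); g=w["img"].min(2)
for v in (90,215,260,290,330,355):
    r=g[v,300:350].astype(float); k=np.where(r>r.max()*0.85)[0]; k=k[k<36]; u=300+k.mean(); p=onz(w,u,v,119); print(v,u,p)
E=w["extrinsics"]; print(E[:3,3])
for _ in range(3): q=sense();print(q["tool_pos"],q["tcp_rot"],q["qd"].round(2))
E
```

```text
time: 2.7
tool_pos: [505.9, -29.5, 404.9]
tcp_rot: [180.0, 0.0, 156.6]
ft_force: [0.2, -0.2, 0.2]
finger_gap: 85.7
grip_force: 0.0
90 324.0 [429.00730735   6.45528398 119.        ]
215 322.5 [494.93911664 -22.85660748 119.        ]
260 321.5 [521.52231358 -34.99295901 119.        ]
290 322.0 [540.54222087 -42.84801385 119.        ]
330 321.0 [566.83509357 -54.90750059 119.        ]
355 320.5 [584.14516629 -62.75356105 119.        ]
[4.36942635e+02 1.10852246e-01 3.73514851e+02]
[505.91025346 -29.68054526 404.80888885] [1.79997600e+02 1.32905211e-02 1.56599035e+02] [-0.3   0.16 -0.11 -0.06 -0.01 -0.13]
[505.91025346 -29.68054526 404.80888885] [1.79997600e+02 1.32905211e-02 1.56599035e+02] [-0.3   0.16 -0.11 -0.06 -0.01 -0.13]
[505.91025346 -29.68054526 404.80888885] [1.79997600e+02 1.32905211e-02 1.56599035e+02] [-0.3   0.16 -0.11 -0.06 -0.01 -0.13]
```

```bash
python3 -m jog '0 0 0.3 0 0 0 -1; 0 0 0.3 0 0 0 -1; 0 0 0.2 0 0 0 -1; 0 0 0.1 0 0 0 -1; 0 0 0 0 0 0 -1'; python3 -m jog '0 0 0 0 0 0 -1;0 0 0 0 0 0 -1'; python3 - <<'E'
from bench import *
from h import *
import cv2
w=snapshot("wrist"); cv2.imwrite("pics/w1.png",w["img"][:,:,::-1]); g=w["img"].min(2)
for v in (100,200,250,300,350,400):
    r=g[v,280:365].astype(float); k=np.where(r>r.max()*0.85)[0]; u=280+k.mean(); p=onz(w,u,v,119); print(v,k[0]+280,k[-1]+280,p)
q=sense();print(q["tool_pos"],q["tcp_rot"])
E
```

```text
time: 3.38
tool_pos: [505.8, -30.1, 314.3]
tcp_rot: [-180.0, -0.1, 156.6]
ft_force: [-0.4, -0.6, -0.1]
finger_gap: 85.1
grip_force: 0.0
time: 3.62
tool_pos: [506.5, -30.2, 315.9]
tcp_rot: [180.0, 0.1, 156.6]
ft_force: [0.0, -0.3, 1.1]
finger_gap: 85.4
grip_force: 0.0
100 315 338 [436.20888729   3.00865619 119.        ]
200 316 358 [471.49793192  -9.52782016 119.        ]
250 315 335 [489.36186673 -20.44203129 119.        ]
300 315 334 [509.77518881 -29.44823266 119.        ]
350 315 333 [531.80281059 -39.1666507  119.        ]
400 315 332 [555.64410526 -49.68524733 119.        ]
[506.37381561 -30.21601498 315.67681254] [1.79976362e+02 9.24315970e-02 1.56554233e+02]
```

View pics/w1.png

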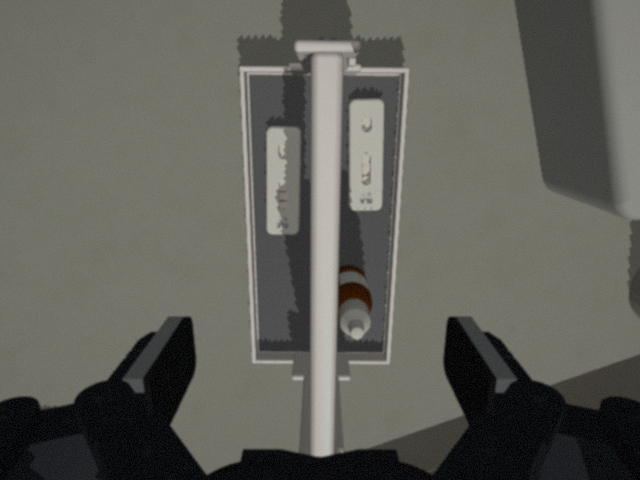

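The wrist view shows the bar at columns 315–334, between pads at columns 193 and 445, so it is 2 mm off centre at most. I'll shift 1 mm, descend to a TCP z of about 268, and close at 20 N.

```bash
python3 -m jog '0 0.01 0.15 0 0 0 -1; 0 0 0.15 0 0 0 -1; 0 0 0.12 0 0 0 -1; 0 0 0.05 0 0 0 -1; 0 0 0 0 0 0 -1' 20; python3 -m jog '0 0 0 0 0 0 -0.5; 0 0 0 0 0 0 0; 0 0 0 0 0 0 0.3; 0 0 0 0 0 0 0.5; 0 0 0 0 0 0 0.6' 20
```

```text
time: 4.3
tool_pos: [506.2, -29.2, 267.1]
tcp_rot: [-180.0, -0.1, 156.6]
ft_force: [-0.1, 0.1, 0.2]
finger_gap: 85.2
grip_force: 0.0
time: 4.92
tool_pos: [506.4, -29.2, 267.8]
tcp_rot: [180.0, 0.0, 156.6]
ft_force: [0.3, 0.2, 0.3]
finger_gap: 16.9
grip_force: 0.0
```

```bash
python3 -m jog '0 0 0 0 0 0 0.65; 0 0 0 0 0 0 0.68; 0 0 0 0 0 0 0.7; 0 0 0 0 0 0 0.72; 0 0 0 0 0 0 0.75' 20; python3 -m jog '0 0 0 0 0 0 0.8; 0 0 0 0 0 0 0.9; 0 0 0 0 0 0 1; 0 0 0 0 0 0 1' 20; python3 - <<'E'
from bench import *
import cv2
w=snapshot("wrist"); cv2.imwrite("pics/w2.png",w["img"][:,:,::-1])
E
```

```text
time: 5.55
tool_pos: [506.4, -29.3, 267.6]
tcp_rot: [-180.0, -0.0, 156.6]
ft_force: [0.6, 1.5, -0.3]
finger_gap: 11.4
grip_force: 20.2
time: 6.05
tool_pos: [506.4, -29.3, 267.6]
tcp_rot: [-180.0, -0.0, 156.6]
ft_force: [0.0, 1.0, 0.2]
finger_gap: 11.7
grip_force: 20.2
```

View pics/w2.png

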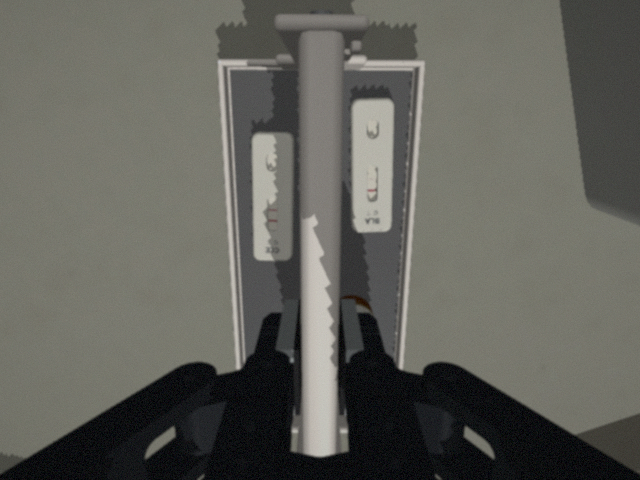

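The fingers are closed on the bar at 20 N with an 11.6 mm opening, and the cassettes are still in place. I'll lift slowly.

```bash
python3 -m jog '0 0 -0.02 0 0 0 1; 0 0 -0.04 0 0 0 1; 0 0 -0.06 0 0 0 1; 0 0 -0.08 0 0 0 1; 0 0 -0.08 0 0 0 1' 20; python3 -m jog '0 0 -0.08 0 0 0 1; 0 0 -0.08 0 0 0 1; 0 0 -0.08 0 0 0 1; 0 0 -0.08 0 0 0 1; 0 0 -0.08 0 0 0 1'; python3 - <<'E'
from bench import *
import cv2
a=snapshot("wrist"); b=snapshot("scene"); cv2.imwrite("pics/l1.png",cv2.hconcat([cv2.resize(a["img"][:,:,::-1],(400,300)),cv2.resize(b["img"][150:330,180:420,::-1],(400,300))]))
E
```

```text
time: 6.72
tool_pos: [506.5, -29.3, 296.5]
tcp_rot: [180.0, 0.0, 156.5]
ft_force: [0.5, -0.5, -3.7]
finger_gap: 11.9
grip_force: 19.7
time: 7.35
tool_pos: [506.4, -29.3, 336.2]
tcp_rot: [-180.0, -0.0, 156.6]
ft_force: [0.5, 0.0, -3.9]
finger_gap: 11.6
grip_force: 19.7
```

View pics/l1.png

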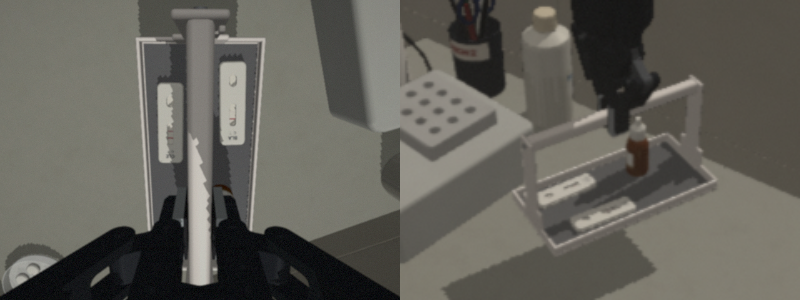

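The tray is in the air and level. The near strap end is at the same wrist row as before the lift, the bottle is standing and the cassettes are lying flat. I'll finish the lift and hold.

```bash
python3 -m jog '0 0 -0.08 0 0 0 1; 0 0 -0.08 0 0 0 1; 0 0 -0.08 0 0 0 1; 0 0 -0.05 0 0 0 1; 0 0 -0.02 0 0 0 1'; H='0 0 0 0 0 0 1;0 0 0 0 0 0 1;0 0 0 0 0 0 1;0 0 0 0 0 0 1;0 0 0 0 0 0 1'; python3 -m jog '0 0 0 0 0 0 1;0 0 0 0 0 0 1;0 0 0 0 0 0 1;0 0 0 0 0 0 1;0 0 0 0 0 0 1'; python3 -m jog '0 0 0 0 0 0 1;0 0 0 0 0 0 1;0 0 0 0 0 0 1;0 0 0 0 0 0 1;0 0 0 0 0 0 1'; python3 -m jog '0 0 0 0 0 0 1;0 0 0 0 0 0 1;0 0 0 0 0 0 1;0 0 0 0 0 0 1;0 0 0 0 0 0 1'; python3 - <<'E'
from bench import *
import cv2
a=snapshot("wrist"); b=snapshot("scene"); cv2.imwrite("pics/l2.png",cv2.hconcat([cv2.resize(a["img"][:,:,::-1],(400,300)),cv2.resize(b["img"][120:300,180:420,::-1],(400,300))]))
E
```

```text
time: 8.07
tool_pos: [506.5, -29.3, 367.2]
tcp_rot: [180.0, 0.0, 156.6]
ft_force: [0.4, -0.9, -3.2]
finger_gap: 11.4
grip_force: 19.7
time: 8.7
tool_pos: [506.4, -29.2, 366.6]
tcp_rot: [-180.0, -0.0, 156.6]
ft_force: [0.7, -0.0, -4.4]
finger_gap: 11.4
grip_force: 19.7
time: 9.32
tool_pos: [506.4, -29.3, 366.7]
tcp_rot: [-180.0, 0.0, 156.6]
ft_force: [0.3, -0.5, -3.1]
finger_gap: 11.6
grip_force: 19.7
time: 9.95
tool_pos: [506.4, -29.2, 366.7]
tcp_rot: [-180.0, -0.0, 156.6]
ft_force: [-0.7, -0.2, -1.7]
finger_gap: 12.0
grip_force: 19.7
```

```bash
python3 -m jog '0 0 0 0 0 0 1;0 0 0 0 0 0 1;0 0 0 0 0 0 1;0 0 0 0 0 0 1;0 0 0 0 0 0 1'; python3 -m jog '0 0 0 0 0 0 1;0 0 0 0 0 0 1;0 0 0 0 0 0 1;0 0 0 0 0 0 1;0 0 0 0 0 0 1'; python3 -m jog '0 0 0 0 0 0 1;0 0 0 0 0 0 1;0 0 0 0 0 0 1;0 0 0 0 0 0 1;0 0 0 0 0 0 1'
```

```text
time: 10.68
tool_pos: [506.4, -29.2, 366.7]
tcp_rot: [180.0, 0.0, 156.6]
ft_force: [0.5, -0.0, -3.8]
finger_gap: 11.7
grip_force: 19.7
time: 11.3
tool_pos: [506.4, -29.2, 366.7]
tcp_rot: [-180.0, -0.0, 156.6]
ft_force: [0.4, 0.2, -4.1]
finger_gap: 11.6
grip_force: 19.7
time: 11.92
tool_pos: [506.4, -29.2, 366.7]
tcp_rot: [-180.0, -0.0, 156.6]
ft_force: [-0.6, -0.0, -3.5]
finger_gap: 11.5
grip_force: 19.7
```

View pics/l2.png

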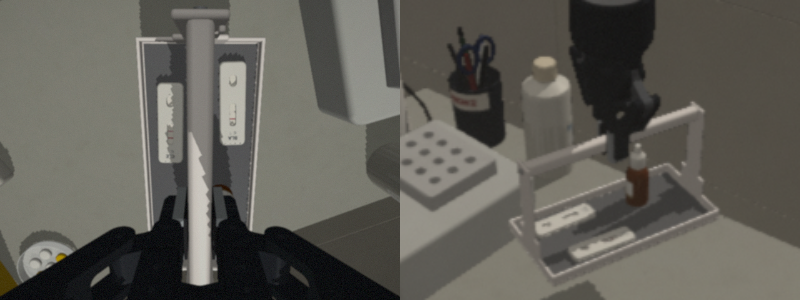

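The tray is held level and still about 99 mm up, the wrist view hasn't changed, and the load is in place. It has been still for over 3 s, so I'm handing in.

```bash
python3 -m jog '0 0 0 0 0 0 1;0 0 0 0 0 0 1;0 0 0 0 0 0 1;0 0 0 0 0 0 1;0 0 0 0 0 0 1'; python3 -c "
from bench import *
print(hand_in())"
```

```text
time: 12.55
tool_pos: [506.4, -29.2, 366.7]
tcp_rot: [180.0, 0.0, 156.6]
ft_force: [0.1, 1.0, -3.0]
finger_gap: 12.2
grip_force: 19.7
the job is handed in; nothing more can be done
None
```

I lifted the tray by its handle bar with about 20 N grip and handed in while holding it level and still about 10 cm up, with the cassettes and dropper bottle in place; the hand-in gave no verdict.

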